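Clamp a steel core under the strap of a quick clamp

ROBOT

A 7-joint arm with a two-finger parallel gripper is mounted at the origin on the work surface; the furniture and walls round the work are solid. World frame = base frame: x ahead of the robot, y to its left, z up, the work surface at z = 0. Lengths are in m, angles in rad, forces in N, time in s.
With the tool pointing down it reaches from about 0.425 to 0.925 m from the base axis. Payload 6.8 kg.
Tool frame: the origin (TCP) lies midway between the tips of the shut fingers; the grasp point (between the pads) lies 19 mm behind it; z points along the fingers, y is the direction in which the jaws open and shut (so a half turn about z gives the same grasp; the last joint's range is limited). The gripper opens to 85 mm and grips with 20 to 120 N. Pads are 22 mm wide; open, the fingers measure 114 mm over their backs; the gripper's body (76 mm by 85 mm) begins 54 mm behind the grasp point. The pads swing forward as they close: fully open they stand 13 mm farther back than shut.
Start: joints at [-0.814, 0.477, 0.022, 1.555, -0.011, 1.109, -0.083], TCP at [0.514, 0.438, 0.195] pointing down, gripper open.
Joint ranges: [-2.96, 2.96], [-0.34, 2.1], [-1.41, 1.46], [0.24, 2.44], [-1.37, 4.51], [0.17, 1.92], [-2.96, 2.96]. Speed limits (rad/s): [2.39, 2.39, 3.14, 3.14, 3.14, 3.14, 3.14].

INTERFACE

Orientations are given as a unit quaternion [w, x, y, z].
In Python, from station import bot gives the robot as it stands. The module is installed in compiled form; this text tells all that it offers.
- The arm moves only by the tool play_rows, never from a script. Its argument "motion" is a list of rows, each a list of 2 entries, a list of its own where there are three numbers: the shift along the tool's x, y, z as a fraction of full scale, then the turn, a rotation vector about the tool's x, y, z as a fraction of full scale. In form: [[[tx, ty, tz], [rx, ry, rz]], ...]. A call has 1 to 8 rows; each row is the pose to reach, as a shift and turn from the pose measured when the call began, along the tool's axes at that moment, turning the shorter way round; what a row does not reach only later rows make up. Full scale, the value 1, is 400 mm for a shift and 360 degrees for a turn. A row lasts 1/10 s, in which the tool goes at most 50 mm and 8.59 degrees, less where a joint would pass 70% of its speed; a pose out of reach is approached as far as the arm can. A call with a number of a shift or a turn outside -1 to 1 is refused whole. A call with a gripper value outside its range is refused whole. "fingers" is the finger opening in mm, from 0 to 85.4, set as the call begins (left out, the last holds). The fingers move at their own pace and stop on an object; "grip_force" is the grip in N (left out, the last holds). Time passes only in rows, so rows that repeat a pose let the fingers close. It gives the time, the measured TCP pose, the force and the opening at its end, in the units of the state.
- bot.get_obs(): the state, without advancing time (a new reading comes with each control period).
- bot.read_camera(name): name is "scene" or "top"; returns a dict with "pixels" (480x640x3 uint8, red, green, blue), "range_z" (480x640 float32, m along the optical axis (not along the pixel's ray), 0 where there is no reading), "fovy" (degrees; the focal length in pixels is half the picture's height over the tangent of half this angle, whatever the lens; pixels are square), "cx", "cy" (the principal point, pixels), "pose" (4x4, takes a point from camera to world coordinates). Camera axes: x right, y down, z forward; pixel columns grow to the right and rows downward; lengths in m; the calibration is good to about 2 mm. A picture is of the moment at which its call begins.
- bot.hand_in(): hands the job in, once; it reports no verdict.
The state is a dict: "t": time; "q": joint angles; "joint_vel": joint speeds; "joint_torque": joint torques, N m; "eef_pos": TCP position; "tool_rot": TCP orientation; "contact_force": force on the tool from outside, world axes, zero at the start; "torque": the same for the moment, N m; "gripper_width": opening from 0.0 (shut) to 1.0 (fully open).
Only numpy, scipy, OpenCV 4.12 (cv2) and the standard library are available. Lean on these libraries where they do the work, as an engineer would, in place of code of your own. Each camera call takes 0.05 s, during which the arm holds its last target.

TASK

Clamp the steel core that lies in the bench clamp: push the blue strap over with the back of a finger until it is fully down across the core, and only then push the red-tipped cam lever over and fully down onto the strap. The core stays seated in its nest, nothing is picked up or carried, and the things lying around are left where they are.

Things in the scene. Friction and masses are not known exactly. Their poses are not given: they have to be found in the camera images.
- clamp_base: Quick clamp fixed to the bench: dark steel plate 130 (x) x 250 (y) x 14 mm. Origin: centre of its underside, on the bench; z up. Strap hinge at its +y end, cam lever at its -y end, the core in the middle between four brass posts 14 mm high. A grey block at y = -62 to -78 mm, top 50 mm above the bench, is the rest for the strap's end. Place and yaw vary.
- strap (a joint): Strap angle (rad). 0: tipped back 15 degrees past upright, its end leaning to the clamp's +y. Grows as it swings over to the clamp's -y: 0.26 upright, 1.83 (stop) fully down, level across the core. Starts at 0 to 0.2. The hinge rubs (0.22 N m; the weight adds up to 0.13): the strap stays where it is left and must be pushed all the way, with 1 to 4 N at strap_push.
- strap_hinge (a point): Point on the strap's hinge axis (parallel to the clamp's x), in the strap's middle plane: clamp frame (0, 85, 54) mm; fixed. Two grey cheeks beside it span x = +-29 mm, y = 70 to 100 mm, up to 67 mm above the bench.
- strap_tip (a point): Middle of the free end of the blue strap, 165 mm from its hinge. The strap is a flat bar 34 mm wide and 8 mm thick; a black rubber pad 60 mm long on its core side reaches 12 mm from the middle plane. When down, its upper face is 58 mm above the bench.
- strap_push (a point): Point on the strap's outer face (the one away from the core, the top when it is down), 105 mm from the hinge, on the centre line: a good place for the finger at the end of the swing.
- cam_lever (a joint): Cam lever angle (rad). 0: tipped back 15 degrees past upright, its end leaning to the clamp's -y. Grows as it swings over to the clamp's +y: 0.26 upright, 1.69 (stop) fully down, lying over the strap 8 degrees above level. Starts at 0 to 0.2. The hinge rubs (0.25 N m): it stays where it is left and takes 3 to 5 N at lever_push.
- lever_hinge (a point): Point on the lever's hinge axis (parallel to the clamp's x): clamp frame (0, -99, 74) mm; fixed. Two grey cheeks beside it span x = +-18 mm, y = -110 to -88 mm, up to 87 mm above the bench.
- lever_tip (a point): End of the cam lever's red grip, 100 mm from its hinge. The grip is 28 mm wide, 13 mm thick and 52 mm long; the steel lever between grip and hinge is 14 mm wide.
- lever_push (a point): Point on the red grip's outer face (the one away from the core, the top when the lever is down), 60 mm from the lever's hinge; 90 mm above the bench when down.
- core: Grey strip-wound steel ring core, 80 mm across, 26 mm high, lying flat in the clamp's nest on the plate (its top 40 mm above the bench). Origin at the centre of its underside. Loose; 0.6 kg.
- small_core: Bystander: loose grey steel ring core, 65 mm across, 22 mm high, on the bench beside the clamp, on the robot's side. Origin at the centre of its underside.
- yellow_tape: Bystander: roll of yellow tape lying flat, 83 mm across, 19 mm high, beyond the clamp. Origin at the centre of its underside.
- small_toroid: Bystander: small brown wound ring with wire ends, 70 mm across, 58 mm high with its wires, on the robot's side of the clamp. Origin at the centre of its underside.
- red_tape: Bystander: roll of dark red tape lying flat, 87 mm across, 20 mm high, to the robot's right, beyond the white rail. Origin at the centre of its underside.
- screwdriver: Bystander: screwdriver with an orange handle, 193 mm long, 27 mm high, lying on the bench. Origin under its middle.
- blue_cup: Bystander: blue parts cup, 71 mm across, 41 mm high, to the robot's left. Origin at the centre of its underside.
- cutter: Bystander: side cutter with red handles, 130 mm long, 11 mm high, lying flat to the robot's right, beyond the white rail. Origin under its middle.
Not all that is in view belongs to the job. What is shaped like the core but orange is not meant.

How it is judged:
On the way, in this order (a step that is already met when the one before it is completed fails the run):
1. the strap is fully down across the core, the cam lever still up (value of joint strap above 1.76 rad and value of joint cam_lever below 0.9 rad), for 0.2 s.
2. the cam lever is fully down over the strap (value of joint strap above 1.76 rad and value of joint cam_lever above 1.6 rad), for 0.2 s.
At the end, for the whole second after the job is handed in: Strap fully down (joint above 1.76 of 1.83 rad), cam lever fully down (above 1.60 of 1.69 rad), both at rest; the core flat in its nest within 10 mm of the clamp's centre (all of step 2 and z of core in the frame of clamp_base below 0.018 m and horizontal distance between core and clamp_base below 0.01 m and angle between core's own z axis and vertical below 0.08 rad and velocity of joint strap between -0.05 and 0.05 rad/s and velocity of joint cam_lever between -0.05 and 0.05 rad/s); the robot touches nothing.
It fails at once if the cam lever is pushed over before the strap is down (value of joint cam_lever above 0.9 rad and value of joint strap below 1.69 rad).
It fails at once if the core is lifted or pushed out of its nest (z of core in the frame of clamp_base above 0.022 m or horizontal distance between core and clamp_base above 0.012 m).
It fails at once if one of the things lying around is lifted or shifted by more than 20 mm (distance of any of small_core, yellow_tape, small_toroid, red_tape, screwdriver, blue_cup, cutter from where it was at the start of the episode above 0.02 m).
It also fails if it takes over 40 s, if anything falls off the work surface, if the arm or the gripper's body presses on something with over 40 N, if the wrist force passes 120 N, or if a joint passes its speed limit or range.

## Working session

There is one attempt and no reset: what is moved stays moved. The work goes in short steps, Python scripts to look and compute and a tool call to move; the robot and the scene stay as the last step left them, time stands still between calls to the robot, and variables do not carry over. Pictures are saved under pics/ and viewed, and the job is handed in when it is done.

Besides the shell and the picture viewer there is one more tool, called after "Emit:" as a command line: name --argument value ..., lists and objects as JSON in quotes. play_rows: Moves the arm, as the interface text tells. Shift numbers are shares of 400 mm and turn numbers shares of 360 degrees, none past 1 either way. Its arguments: {"type":"object","properties":{"motion":{"type":"array"},"fingers":{"type":"number"},"grip_force":{"type":"number"}},"required":["motion"]}

```bash
mkdir -p pics; cat > h.py <<'E'
import numpy as np, cv2
from station import bot
def cap(n):
    c=bot.read_camera(n); c['f']=240/np.tan(np.radians(c['fovy'])/2); return c
def pts(c):
    z=c['range_z']; v,u=np.mgrid[:480,:640]
    P=np.stack([(u-c['cx'])/c['f']*z,(v-c['cy'])/c['f']*z,z],-1)
    W=P@c['pose'][:3,:3].T+c['pose'][:3,3]; W[z==0]=np.nan; return W
def save(c,n): cv2.imwrite('pics/'+n,c['pixels'][:,:,::-1])
E
python3 - <<'E'
from h import *
for n in('scene','top'):
    c=cap(n); save(c,n+'0.png'); np.savez(n+'0.npz',W=pts(c),p=c['pixels'],pose=c['pose']); print(n,c['pose'].round(3),c['f'])
o=bot.get_obs(); print(o)
E
```

```text
scene [[-0.709 -0.419  0.567 -0.329]
 [-0.705  0.415 -0.575  0.865]
 [ 0.006 -0.807 -0.59   0.984]
 [ 0.     0.     0.     1.   ]] 526.2253492216512
top [[ 0.008 -0.992  0.125  0.3  ]
 [-0.999 -0.003  0.045  0.004]
 [-0.044 -0.126 -0.991  1.403]
 [ 0.     0.     0.     1.   ]] 560.8004456384244
{'t': 0.1, 'q': array([-0.81409015,  0.4777438 ,  0.02234728,  1.5563438 , -0.01152875,
        1.109337  , -0.08309181]), 'joint_vel': array([-1.68656009e-03, -2.29848825e-03,  1.04392231e-04, -1.62448536e-03,
        1.71351078e-05,  1.75430512e-03, -1.57859943e-03]), 'joint_torque': array([ 4.28940446e-03, -5.97760749e+01,  1.61356710e+00, -2.81951970e+01,
        1.27879606e-02,  5.09219783e-03,  5.54619987e-05]), 'eef_pos': array([0.51319917, 0.43753019, 0.19380912]), 'tool_rot': array([-3.10319676e-04,  4.19048607e-01,  9.07963402e-01, -7.93531525e-04]), 'contact_force': array([0.11548456, 0.40819119, 0.33543363]), 'torque': array([0.00804472, 0.00647316, 0.03185228]), 'gripper_width': 1.0001812440209976}
```

View pics/scene0.png

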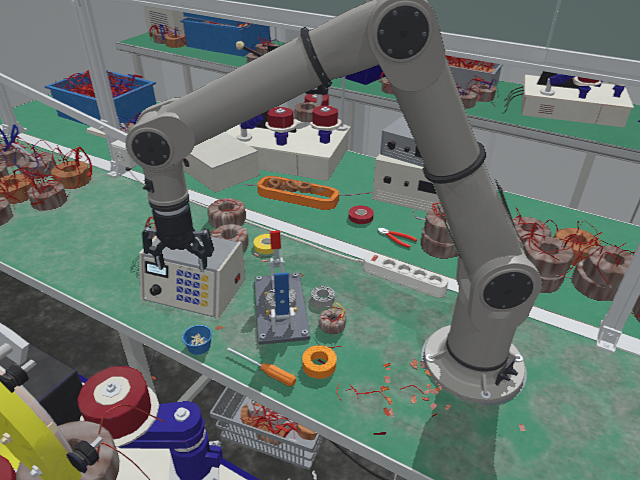

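View pics/top0.png

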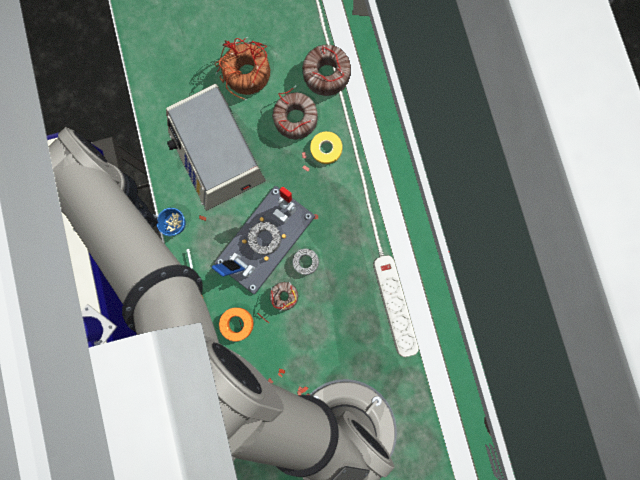

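The top view shows the clamp centred near (263,237). The blue strap is at its lower-left end (230,267) and the red lever grip at its upper-right end (287,193). The grey core sits in the nest at (264,238). There is a second grey core at (305,261), which is the small bystander, and an orange ring at (236,324), which is the decoy.

```bash
python3 - <<'E'
from h import *
T=np.load('top0.npz');S=np.load('scene0.npz')
W=T['W'];p=T['p'].astype(int)
# plate: points 8..20mm
m=(abs(W[...,2]-.014)<.005); m[:180]=0;m[300:]=0;m[:,:205]=0;m[:,320:]=0
sp=p.max(-1)-p.min(-1); m&=sp<40
m=cv2.morphologyEx(m.astype(np.uint8),cv2.MORPH_CLOSE,np.ones((5,5)))
n,l,st,_=cv2.connectedComponentsWithStats(m); k=1+st[1:,4].argmax(); print(st[k])
ok=(l==k)&~np.isnan(W[...,0])
r=cv2.minAreaRect((W[ok][:,:2]*1000).astype(np.float32)); print(r, cv2.boxPoints(r))
for nm,D in(('top',T),('scene',S)):
    W=D['W'];p=D['p'].astype(int);R,G,B=p[...,0],p[...,1],p[...,2]
    roi=(W[...,0]>.3)&(W[...,0]<.9)&(W[...,1]>-.1)&(W[...,1]<.4)&(W[...,2]<.3)
    for c,mm in(('blue',(B>R+50)&(B>G+30)),('red',(R>150)&(G<70)&(B<70))):
        mm=(mm&roi).astype(np.uint8);n,l,st,_=cv2.connectedComponentsWithStats(mm)
        for k in range(1,n):
            if st[k,4]>25: 
                q=W[l==k]; print(nm,c,st[k],np.median(q,0).round(3),q.min(0).round(3),q.max(0).round(3))
c=cv2.resize(S['p'][215:365,220:370],None,fx=4,fy=4,interpolation=cv2.INTER_CUBIC)
cv2.imwrite('pics/crop1.png',c[:,:,::-1])
c=cv2.resize(T['p'][170:310,190:340],None,fx=4,fy=4,interpolation=cv2.INTER_CUBIC)
cv2.imwrite('pics/crop2.png',c[:,:,::-1])
E
```

```text
[ 214  186  101  108 3485]
((461.76300048828125, 203.5282440185547), (142.6302032470703, 254.638427734375), 49.98115158081055) [[318.39932 230.78409]
 [513.4098   67.0415 ]
 [605.1267  176.2724 ]
 [410.1162  340.01498]]
top blue [212 260  33  16 200] [0.376 0.265 0.191] [0.361 0.243 0.069] [0.404 0.287 0.22 ]
top red [280 187  11  10  54] [0.551 0.136 0.174] [0.54  0.125 0.167] [0.561 0.148 0.178]
scene blue [274 273  15  42 523] [0.379 0.267 0.149] [0.361 0.091 0.002] [0.556 0.286 0.219]
scene red [276 425  15   7  34] [ 0.509  0.184 -0.607] [ 0.488  0.155 -0.677] [ 0.565  0.197 -0.597]
```

View pics/crop1.png

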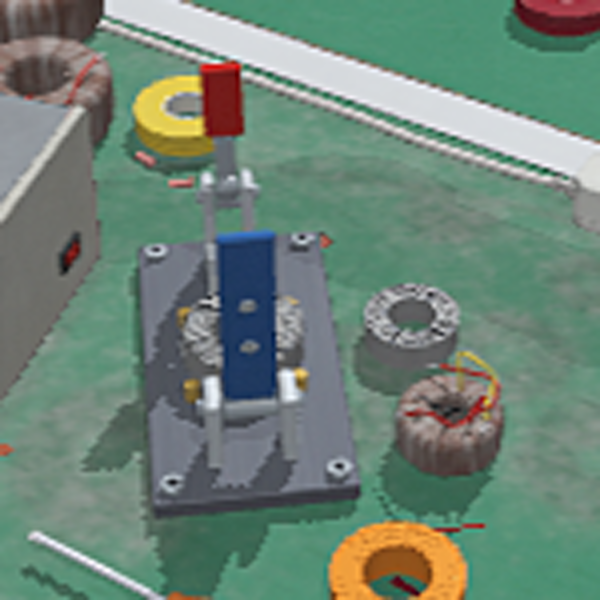

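View pics/crop2.png

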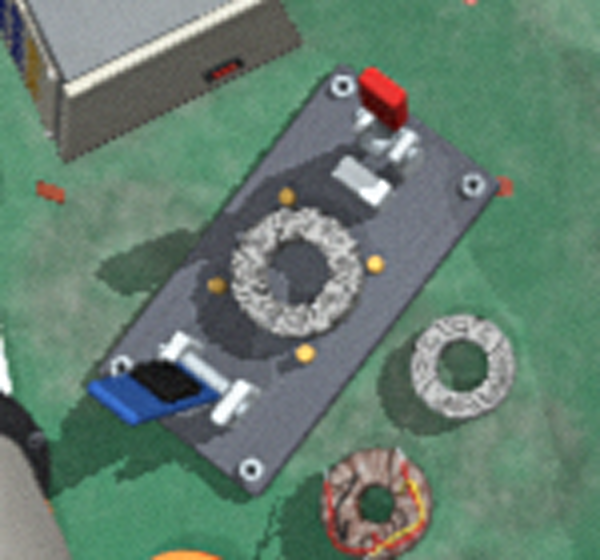

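```bash
cat >> h.py <<'E'
def ray(c,u,v,z):
    d=c['pose'][:3,:3]@np.array([(u-c['cx'])/c['f'],(v-c['cy'])/c['f'],1]); o=c['pose'][:3,3]
    return (o+d*(z-o[2])/d[2])
E
python3 - <<'E'
from h import *
c=cap('top'); 
S=[(343,86),(473,184),(252,470),(121,367)]
g=lambda s:((s[0]+.5)/4-.5+190,(s[1]+.5)/4-.5+170)
P=np.array([ray(c,*g(s),.018) for s in S])[:,:2]
print(P.round(4)); C=P.mean(0); a=(P[2]+P[3]-P[0]-P[1])/2; b=(P[1]+P[2]-P[0]-P[3])/2
print('C',C,np.linalg.norm(a),np.linalg.norm(b)); yd=a/np.linalg.norm(a)
yaw=np.arctan2(-yd[0],yd[1]); print('yaw deg',np.degrees(yaw)); print('side b ang-90', np.degrees(np.arctan2(b[1],b[0])))
# corners
S=[(340,64),(500,184),(257,496),(88,384)]
P=np.array([ray(c,*g(s),.014) for s in S])[:,:2];print('corners',P.round(4),P.mean(0))
# core
print('core',ray(c,*g((297,271)),.04))
# deeper: strap tip, lever
W=pts(c);p=c['pixels'].astype(int);R,G,B=p[...,0],p[...,1],p[...,2]
xd=np.array([yd[1],-yd[0]])
for nm,m in(('blue',(B>R+50)&(B>G+30)),('red',(R>150)&(G<70)&(B<70))):
    m[:,:205]=0;m[:,325:]=0;m[:180]=0;m[290:]=0
    q=W[m];L=np.c_[(q[:,:2]-C)@xd,(q[:,:2]-C)@yd,q[:,2]]*1000
    L=L[L[:,2]>60]; print(nm,len(L),np.percentile(L,[2,50,98],axis=0).round(0).tolist())
    print(L[L[:,2]>np.percentile(L[:,2],80)].mean(0).round(1))
o=bot.get_obs();print(o['t'])
E
```

```text
[[0.5833 0.1778]
 [0.5208 0.0949]
 [0.3415 0.23  ]
 [0.4049 0.3137]]
C [0.46264922 0.20409904] 0.22439177416734948 0.10445067716983558
yaw deg 52.85114951348894
side b ang-90 -127.07640006573962
corners [[0.5983 0.1805]
 [0.5215 0.0782]
 [0.3256 0.2271]
 [0.3945 0.3351]] [0.45997802 0.205227  ]
core [0.46298989 0.20137001 0.04      ]
blue 203 [[-17.0, 84.0, 72.0], [-5.0, 107.0, 191.0], [14.0, 118.0, 220.0]]
[  1.4 114.5 217.5]
red 55 [[-14.0, -116.0, 168.0], [-1.0, -111.0, 173.0], [11.0, -106.0, 179.0]]
[  -3.6 -109.7  177.4]
0.15
```

```bash
cat >> h.py <<'E'
C=np.array([.4625,.203]); a=np.radians(52.9); xd=np.array([np.cos(a),np.sin(a)]); yd=np.array([-xd[1],xd[0]])
def toclamp(P): P=np.asarray(P); return np.array([(P[:2]-C)@xd*1e3,(P[:2]-C)@yd*1e3,P[2]*1e3]).round(1)
def world(x,y,z): return np.r_[C+(x*xd+y*yd)/1e3,z/1e3]
def rows(wps):
    from scipy.spatial.transform import Rotation as Ro
    o=bot.get_obs(); q=o['tool_rot']; R=Ro.from_quat([q[1],q[2],q[3],q[0]]).as_matrix()
    G=np.c_[np.r_[xd,0],np.r_[-yd,0],[0,0,-1]]
    rv=Ro.from_matrix(R.T@G).as_rotvec()
    print('at',toclamp(o['eef_pos']),'t',o['t'],'F clamp',toclamp(np.r_[o['contact_force'][:2]/1e3+C,o['contact_force'][2]/1e3]),'turn',(rv/2/np.pi).round(4))
    for w in wps: print(w,(R.T@(world(*w)-o['eef_pos'])/.4).round(4))
E
python3 - <<'E'
from h import *
T=np.load('top0.npz');W=T['W']
for u,v in[(215,145),(230,190),(255,180),(180,150),(172,222),(325,148),(295,115)]: print(u,v,W[v,u].round(3),toclamp(W[v,u]))
rows([(0,172,200),(217,172,205)])
E
```

```text
215 145 [0.666 0.305 0.146] [ 204.3 -101.2  146.2]
230 190 [0.573 0.28  0.082] [128.3 -41.7  81.6]
255 180 [0.602 0.223 0.062] [100.3 -99.3  61.7]
180 150 [0.674 0.407 0.079] [290.6 -45.3  78.7]
172 222 [0.505 0.442 0.008] [216.5 109.9   8.4]
325 148 [ 0.7    0.054 -0.001] [  24.4 -279.5   -1.1]
295 115 [ 0.789  0.133 -0.001] [ 140.6 -302.7   -1. ]
at [217.7 101.  194. ] t 0.15 F clamp [0.7 0.2 0.1] turn [-2.000e-04  2.000e-04  2.154e-01]
(0, 172, 200) [ 0.0559 -0.5698 -0.0143]
(217, 172, 205) [ 0.1729 -0.0401 -0.0275]
```

Emit:
play_rows --motion '[[[0.173, -0.04, -0.04], [0, 0, 0.0235]], [[0.173, -0.04, -0.04], [0, 0, 0.047]], [[0.173, -0.04, -0.04], [0, 0, 0.07]], [[0.15, -0.15, -0.04], [0, 0, 0.094]], [[0.12, -0.27, -0.04], [0, 0, 0.118]], [[0.09, -0.38, -0.03], [0, 0, 0.142]], [[0.07, -0.5, -0.02], [0, 0, 0.165]], [[0.056, -0.57, -0.014], [0, 0, 0.188]]]' --fingers 0

```text
t: 0.95
eef_pos: [0.3228, 0.3034, 0.199]
tool_rot: [0.0, 0.855, 0.518, -0.002]
contact_force: [0.9, -0.4, 0.5]
gripper_width: -0.002
```

```bash
python3 - <<'E'
from h import *
rows([(0,165,185)])
E
```

```text
at [ -4.1 172.  199. ] t 0.95 F clamp [ 0.3 -0.9  0.5] turn [-0.0002  0.0006  0.0264]
(0, 165, 185) [0.0075 0.019  0.0349]
```

Emit:
play_rows --motion '[[[0.0075, 0.01, 0.02], [0, 0, 0.015]], [[0.0075, 0.019, 0.035], [0, 0, 0.0264]], [[0.0075, 0.019, 0.035], [0, 0, 0.0264]], [[0.0075, 0.019, 0.035], [0, 0, 0.0264]]]'

```text
t: 1.35
eef_pos: [0.3309, 0.3026, 0.185]
tool_rot: [0.001, 0.895, 0.446, -0.002]
contact_force: [-0.2, 0.0, -0.6]
gripper_width: -0.001
```

```bash
python3 - <<'E'
from h import *
rows([(0,165,175)])
c=cap('scene'); cv2.imwrite('pics/s2.png',cv2.resize(c['pixels'][150:350,200:400],None,fx=3,fy=3)[:,:,::-1])
E
```

```text
at [  0.  165.1 185. ] t 1.35 F clamp [-0.1  0.2 -0.6] turn [-0.0001  0.0007  0.0003]
(0, 165, 175) [0.     0.0002 0.0251]
```

View pics/s2.png

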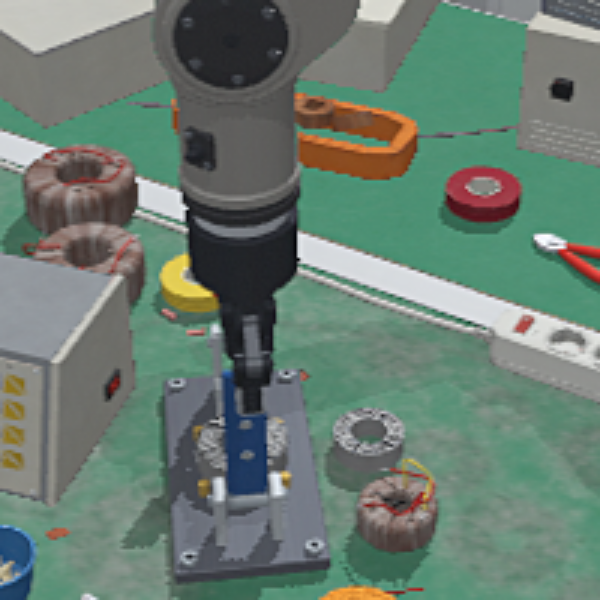

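The picture shows the shut fingers behind the blue strap, around (250,380) in the crop. The small core and small toroid are clear of them, so I'm starting the push.

Emit:
play_rows --motion '[[[0, 0.0375, 0.025], [0, 0, 0]], [[0, 0.075, 0.0425], [0, 0, 0]], [[0, 0.1125, 0.0575], [0, 0, 0]], [[0, 0.1375, 0.0625], [0, 0, 0]], [[0, 0.1625, 0.0675], [0, 0, 0]], [[0, 0.1875, 0.07], [0, 0, 0]], [[0, 0.2125, 0.0725], [0, 0, 0]], [[0, 0.245, 0.0775], [0, 0, 0]]]'

```text
t: 2.2
eef_pos: [0.4095, 0.2438, 0.1542]
tool_rot: [0.0, 0.895, 0.447, -0.002]
contact_force: [0.6, 1.4, -0.6]
gripper_width: -0.0
```

```bash
python3 - <<'E'
from h import *
rows([(0,57,150),(0,46,144),(0,35,137),(0,26,129),(0,18,120),(0,10,110),(0,4,98),(0,-1,85)])
c=cap('scene'); cv2.imwrite('pics/s3.png',cv2.resize(c['pixels'][150:350,200:400],None,fx=3,fy=3)[:,:,::-1])
E
```

```text
at [  0.5  66.9 154.2] t 2.2 F clamp [ 1.4  0.3 -0.6] turn [-0.0002  0.0005  0.0004]
(0, 57, 150) [-0.0014  0.0246  0.0106]
(0, 46, 144) [-0.0014  0.0522  0.0256]
(0, 35, 137) [-0.0014  0.0797  0.0431]
(0, 26, 129) [-0.0014  0.1022  0.063 ]
(0, 18, 120) [-0.0014  0.1222  0.0855]
(0, 10, 110) [-0.0013  0.1422  0.1105]
(0, 4, 98) [-0.0013  0.1573  0.1405]
(0, -1, 85) [-0.0012  0.1698  0.173 ]
```

View pics/s3.png

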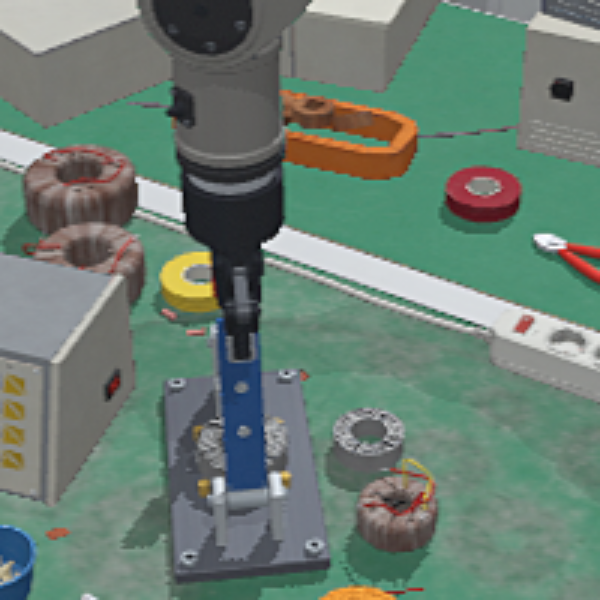

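The strap is moving with the finger. The contact is on its upper half, near (240,350) in the crop.

Emit:
play_rows --motion '[[[-0.001, 0.025, 0.011], [0, 0, 0]], [[-0.001, 0.052, 0.026], [0, 0, 0]], [[-0.001, 0.08, 0.043], [0, 0, 0]], [[-0.001, 0.102, 0.063], [0, 0, 0]], [[-0.001, 0.122, 0.086], [0, 0, 0]], [[-0.001, 0.142, 0.11], [0, 0, 0]], [[-0.001, 0.157, 0.14], [0, 0, 0]], [[-0.001, 0.17, 0.173], [0, 0, 0]]]'

```text
t: 3.05
eef_pos: [0.4656, 0.2001, 0.0839]
tool_rot: [0.001, 0.895, 0.445, -0.001]
contact_force: [0.2, 0.1, 2.3]
gripper_width: 0.002
```

```bash
python3 - <<'E'
from h import *
rows([(0,-4,76),(0,-6,67),(0,-8,60),(0,-8,56)])
c=cap('scene'); cv2.imwrite('pics/s4.png',cv2.resize(c['pixels'][150:350,200:400],None,fx=3,fy=3)[:,:,::-1])
E
```

```text
at [-0.4 -4.2 83.9] t 3.05 F clamp [ 0.2 -0.1  2.3] turn [0.0001 0.0005 0.    ]
(0, -4, 76) [ 0.001  -0.0006  0.0197]
(0, -6, 67) [0.0011 0.0044 0.0422]
(0, -8, 60) [0.0012 0.0094 0.0597]
(0, -8, 56) [0.0012 0.0094 0.0697]
```

View pics/s4.png

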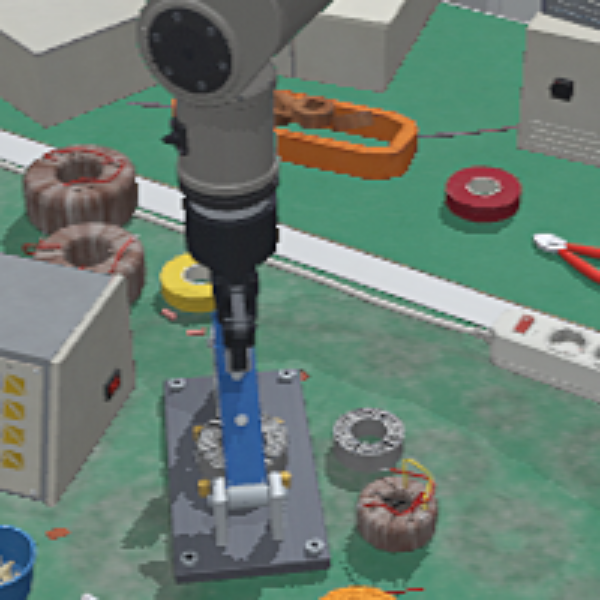

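The strap is about 75° over and still under the fingertip at (240,365). I'll press it down to its stop.

Emit:
play_rows --motion '[[[0.001, 0.0, 0.02], [0, 0, 0]], [[0.001, 0.005, 0.042], [0, 0, 0]], [[0.001, 0.01, 0.055], [0, 0, 0]], [[0.001, 0.01, 0.063], [0, 0, 0]], [[0.001, 0.01, 0.068], [0, 0, 0]], [[0.001, 0.01, 0.071], [0, 0, 0]], [[0.001, 0.01, 0.071], [0, 0, 0]], [[0.001, 0.01, 0.071], [0, 0, 0]]]'

```text
t: 3.9
eef_pos: [0.468, 0.1968, 0.0536]
tool_rot: [0.001, 0.895, 0.445, -0.003]
contact_force: [0.2, -0.1, 0.1]
gripper_width: -0.003
```

```bash
python3 - <<'E'
from h import *
rows([(0,-8,53),(0,10,160)])
c=cap('scene'); cv2.imwrite('pics/s5.png',cv2.resize(c['pixels'][150:350,200:400],None,fx=3,fy=3)[:,:,::-1])
E
```

```text
at [-1.6 -8.2 53.6] t 3.9 F clamp [ 0.1 -0.2  0.1] turn [-0.     0.001 -0.   ]
(0, -8, 53) [ 0.0041 -0.0004  0.0015]
(0, 10, 160) [ 0.0024 -0.0454 -0.266 ]
```

View pics/s5.png

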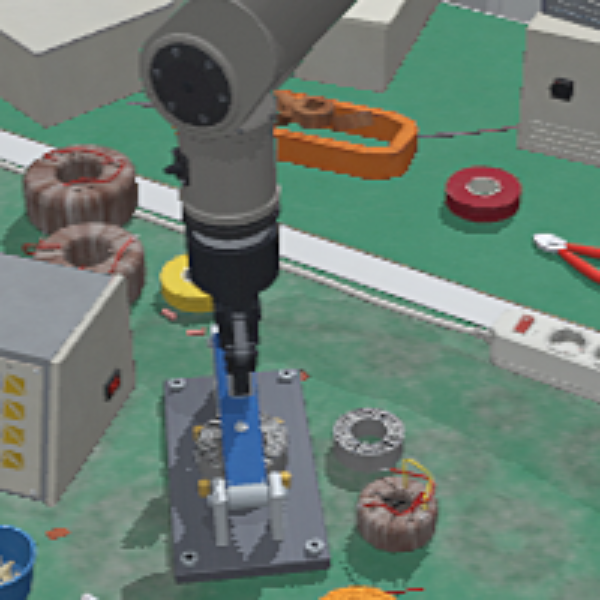

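Emit:
play_rows --motion '[[[0.003, 0, 0.005], [0, 0, 0]], [[0.003, 0, 0.01], [0, 0, 0]], [[0.003, 0, 0.01], [0, 0, 0]]]'

```text
t: 4.25
eef_pos: [0.4689, 0.1979, 0.0495]
tool_rot: [0.001, 0.895, 0.445, -0.003]
contact_force: [-0.3, 0.2, -0.1]
gripper_width: -0.001
```

```bash
python3 - <<'E'
from h import *
rows([(0,-8,48),(0,10,160)])
E
```

```text
at [-0.2 -8.1 49.5] t 4.25 F clamp [-0.   0.3 -0.1] turn [ 0.     0.001 -0.   ]
(0, -8, 48) [ 0.0006 -0.0003  0.0036]
(0, 10, 160) [-0.0011 -0.0453 -0.2764]
```

There is no reaction force at 49.5 mm, which is lower than I expected contact. I'll lift off and look.

Emit:
play_rows --motion '[[[0, 0, -0.05], [0, 0, 0]], [[0, -0.03, -0.15], [0, 0, 0]], [[0, -0.2, -0.27], [0, 0, 0]], [[0, -0.25, -0.27], [0, 0, 0]], [[0, -0.3, -0.27], [0, 0, 0]]]'

```text
t: 4.75
eef_pos: [0.3718, 0.2743, 0.1598]
tool_rot: [-0.0, 0.895, 0.447, -0.001]
contact_force: [0.8, 0.8, -0.4]
gripper_width: 0.006
```

```bash
python3 - <<'E'
from h import *
rows([(0,-8,48)])
c=cap('scene'); t=cap('top')
a=cv2.resize(c['pixels'][215:365,220:370],(400,400),interpolation=2);b=cv2.resize(t['pixels'][170:320,190:340],(400,400),interpolation=2)
cv2.imwrite('pics/s6.png',np.hstack([a,b])[:,:,::-1])
for n,d in(('s',c),('t',t)):
    W=pts(d);p=d['pixels'].astype(int);R,G,B=p[...,0],p[...,1],p[...,2]
    m=(B>R+50)&(B>G+30)
    L=np.array([toclamp(w) for w in W[m&(W[...,2]>.02)]])
    k=(abs(L[:,0])<25)&(abs(L[:,1])<150); L=L[k]; print(n,len(L))
    for y in range(-90,100,20):
        s=L[abs(L[:,1]-y)<10]
        if len(s): print(y,len(s),np.median(s,0))
E
```

```text
at [  2.1 115.3 159.8] t 4.75 F clamp [ 1.1 -0.2 -0.4] turn [-0.0002  0.0002  0.0006]
(0, -8, 48) [-0.006   0.3086  0.2793]
s 450
-70 7 [ 14.1 -67.2  99.8]
-50 25 [ 12.5 -51.4  97.1]
-30 24 [ 11.65 -31.5   91.5 ]
-10 57 [ 5.8 -6.5 84. ]
10 80 [ 1.45  9.35 80.8 ]
30 91 [ 2.1 30.7 74.1]
50 87 [ 1.  49.7 68.2]
70 69 [ 2.4 68.2 63.9]
t 835
-70 76 [ -0.35 -66.5  101.5 ]
-50 116 [  0.25 -50.15  97.5 ]
-30 117 [ -0.2 -30.1  90.6]
-10 100 [-0.25 -8.65 85.8 ]
10 114 [ 0.2  10.05 79.8 ]
30 103 [-0.2 31.1 73.3]
50 110 [ 0.   49.95 69.15]
70 96 [5.000e-02 6.845e+01 6.375e+01]
```

View pics/s6.png

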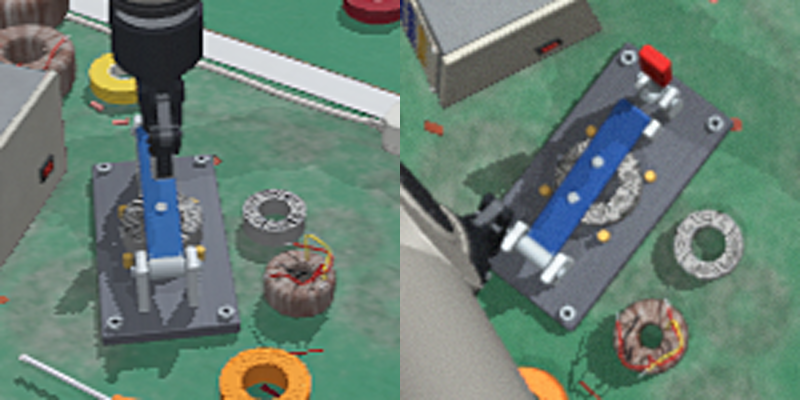

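```bash
python3 - <<'E'
import cv2,numpy as np
from h import *
c=cap('scene'); now=cv2.resize(c['pixels'][150:350,200:400],None,fx=3,fy=3)[:,:,::-1]
a=[cv2.imread('pics/s4.png'),cv2.imread('pics/s5.png'),now]
cv2.imwrite('pics/cmp.png',np.hstack([cv2.resize(x[300:560,150:320],None,fx=1.55,fy=2.2) for x in a]))
for x in a:
    x=x.astype(int);m=(x[...,0]>x[...,2]+50)&(x[...,0]>x[...,1]+30);m[:,:180]=0
    print([(r,np.flatnonzero(m[r])[[0,-1]].tolist() if m[r].any() else None) for r in range(330,500,20)])
E
```

```text
[(330, [215, 221]), (350, [216, 224]), (370, [218, 255]), (390, [219, 258]), (410, [221, 260]), (430, [222, 260]), (450, [224, 263]), (470, [226, 265]), (490, None)]
[(330, None), (350, [215, 223]), (370, [216, 226]), (390, [218, 256]), (410, [221, 258]), (430, [222, 260]), (450, [223, 263]), (470, [225, 265]), (490, None)]
[(330, None), (350, [215, 227]), (370, [216, 230]), (390, [218, 230]), (410, [220, 258]), (430, [222, 260]), (450, [223, 263]), (470, [225, 265]), (490, None)]
```

View pics/cmp.png

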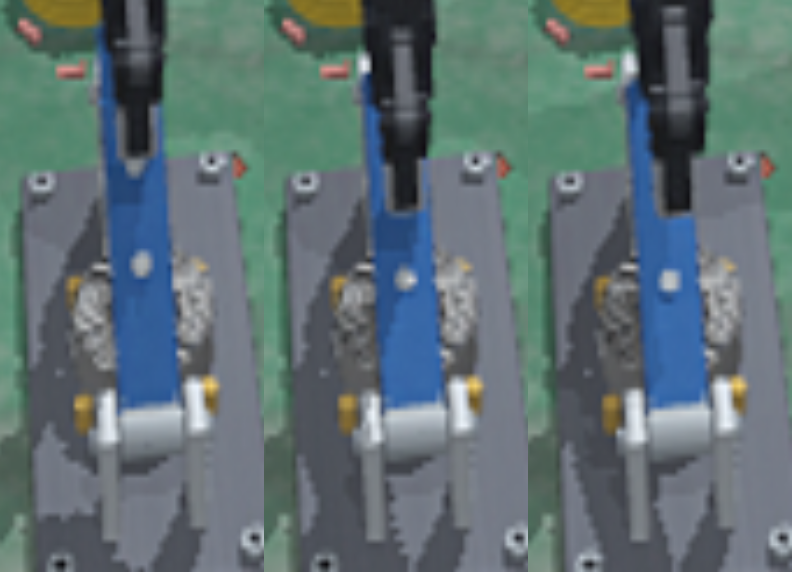

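```bash
python3 - <<'E'
from h import *
c=cap('scene'); Pi=np.linalg.inv(c['pose'])
def pr(w):
    q=Pi@np.r_[w,1]; u=c['f']*q[0]/q[2]+c['cx'];v=c['f']*q[1]/q[2]+c['cy']; return [round((u-200)*3),round((v-150)*3)]
for e in([.3309,.3026,.185],[.4095,.2438,.1542],[.4656,.2001,.0839],[.468,.1968,.0536],bot.get_obs()['eef_pos']): print(e,pr(e))
for y in(-75,-8,85): print('strap top',y,pr(world(-17,y,60+(85-y)*.28)),pr(world(17,y,60+(85-y)*.28)))
print('level',pr(world(17,-75,58)),pr(world(17,-8,58)))
print(c['cx'],c['cy'])
E
```

```text
[0.3309, 0.3026, 0.185] [252, 447]
[0.4095, 0.2438, 0.1542] [241, 392]
[0.4656, 0.2001, 0.0839] [239, 401]
[0.468, 0.1968, 0.0536] [241, 424]
[0.3734417  0.27067616 0.15738616] [246, 427]
strap top -75 [250, 330] [212, 333]
strap top -8 [257, 394] [218, 398]
strap top 85 [268, 491] [227, 495]
level [214, 373] [219, 422]
317.8879953910054 238.44321862012868
```

```bash
python3 - <<'E'
from h import *
c=cap('scene');W=pts(c);p=c['pixels'].astype(int)
m=(p.max(-1)<70)&(W[...,2]>.1)&(W[...,2]<.3)&(abs(W[...,0]-.37)<.08)&(abs(W[...,1]-.27)<.08)
L=np.array([toclamp(w) for w in W[m]])
rows([])
for z in range(100,300,10):
    s=L[abs(L[:,2]-z)<5]
    if len(s)>2: print(z,len(s),s.min(0),s.max(0))
cv2.imwrite('pics/g.png',cv2.resize(c['pixels'][200:320,220:340],None,fx=5,fy=5,interpolation=2)[:,:,::-1])
print(bot.get_obs()['gripper_width'])
E
```

```text
at [1.000e-01 1.110e+02 1.572e+02] t 5.0 F clamp [ 0.8 -0.5 -0.2] turn [ 0.0001  0.001  -0.0001]
200 4 [ -4.7 119.5 199. ] [  4.3 122.6 204.1]
210 14 [ -4.7 120.1 206.1] [  6.6 126.6 213.4]
220 26 [ -4.9 117.4 215.2] [  7.9 127.6 224.9]
230 5 [ -5.1 122.7 225.2] [  5.9 128.  227.3]
240 7 [ -8.5 139.9 242.4] [  4.4 144.  244.8]
250 11 [-10.4 141.4 245.6] [ 13.2 149.6 254.2]
260 32 [-15.1 108.2 256.4] [ 16.  160.4 264.8]
270 35 [-15.2 107.6 265.3] [ 15.6 168.5 274.7]
280 53 [-15.5  92.3 275.9] [ 17.2 173.8 284.8]
290 62 [-17.7 103.9 285.2] [ 19.1 176.4 294.9]
0.0033449498340797864
```

View pics/g.png

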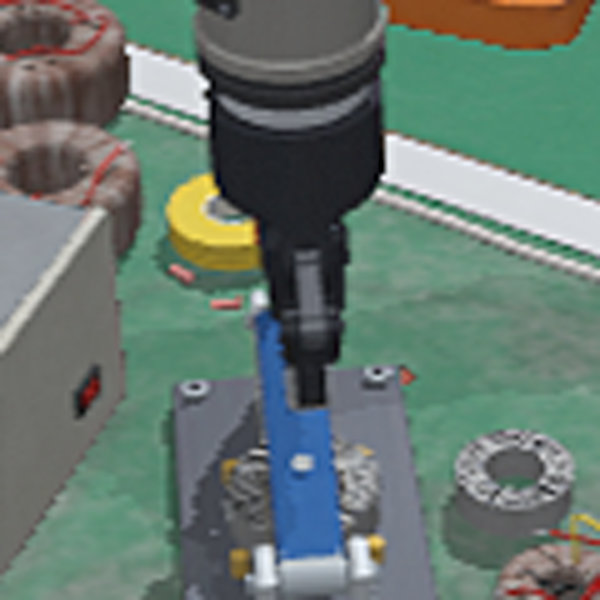

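The visible fingertip sits about 25–30 mm above the reported TCP. Every earlier frame shows the same offset, and the strap stopping 16° above level fits it too. I'll measure the tip against that offset and press lower while watching the force.

Emit:
play_rows --motion '[[[0, 0.08, 0.05], [0, 0, 0]], [[0, 0.17, 0.1], [0, 0, 0]], [[0, 0.25, 0.15], [0, 0, 0]], [[0, 0.3, 0.205], [0, 0, 0]], [[0, 0.315, 0.2425], [0, 0, 0]], [[0, 0.315, 0.265], [0, 0, 0]], [[0, 0.315, 0.28], [0, 0, 0]], [[0, 0.315, 0.295], [0, 0, 0]]]'

```text
t: 5.8
eef_pos: [0.4742, 0.1934, 0.0392]
tool_rot: [0.002, 0.896, 0.445, -0.003]
contact_force: [-0.0, -0.1, 2.0]
gripper_width: -0.003
```

```bash
python3 - <<'E'
from h import *
rows([])
E
```

```text
at [ -0.6 -15.1  39.2] t 5.8 F clamp [-0.1 -0.   2. ] turn [ 0.0001  0.001  -0.0002]
```

Emit:
play_rows --motion '[[[0, 0, 0.01], [0, 0, 0]], [[0, 0, 0.02], [0, 0, 0]], [[0, 0, 0.03], [0, 0, 0]], [[0, 0, 0.035], [0, 0, 0]], [[0, 0, 0.035], [0, 0, 0]]]'

```text
t: 6.3
eef_pos: [0.4739, 0.1935, 0.025]
tool_rot: [0.002, 0.895, 0.445, -0.003]
contact_force: [0.6, -0.2, 0.5]
gripper_width: 0.003
```

```bash
cat > strap.py <<'E'
from h import *
rows([])
t=cap('top')
W=pts(t);p=t['pixels'].astype(int);R,G,B=p[...,0],p[...,1],p[...,2]
m=(B>R+50)&(B>G+30)
L=np.array([toclamp(w) for w in W[m&(W[...,2]>.02)]])
for y in range(-70,90,20):
    s=L[(abs(L[:,0])<15)&(abs(L[:,1]-y)<10)]
    if len(s): print(y,len(s),np.median(s,0))
s=L[(abs(L[:,0])<15)&(abs(L[:,1])<75)]
if len(s)>20: k=np.polyfit(s[:,1],s[:,2],1)[0]; print('slope deg',np.degrees(np.arctan(k)))
E
python3 strap.py
```

```text
at [ -0.8 -14.8  25. ] t 6.3 F clamp [ 0.3 -0.6  0.5] turn [ 0.      0.001  -0.0001]
-70 52 [ -7.65 -69.65  63.  ]
-50 42 [ -8.85 -50.8   62.6 ]
-30 16 [-12.3 -33.9  63.6]
-10 10 [-13.65 -10.5   59.15]
slope deg -2.344705724402542
```

Emit:
play_rows --motion '[[[0, 0, 0.008], [0, 0, 0]], [[0, 0, 0.014], [0, 0, 0]], [[0, 0, 0.018], [0, 0, 0]], [[0, 0, 0.018], [0, 0, 0]]]'

```text
t: 6.75
eef_pos: [0.4741, 0.1936, 0.0209]
tool_rot: [0.001, 0.896, 0.445, -0.003]
contact_force: [-10.1, -4.6, 41.7]
gripper_width: -0.002
```

```bash
python3 strap.py
```

```text
at [ -0.5 -15.   20.9] t 6.75 F clamp [-9.8  5.3 41.7] turn [-0.0002  0.0009 -0.0002]
-70 50 [ -7.45 -69.8   59.2 ]
-50 42 [ -9.1  -51.05  57.85]
-30 18 [-12.5  -34.1   56.65]
-10 7 [-14.1 -11.1  57. ]
slope deg -2.254773648538916
```

The strap is at its stop: its top is at 57–59 mm and the finger feels a firm 42 N. That puts the fingertip about 37 mm above the reported TCP. I'll lift straight up, then pass over and behind the lever.

Emit:
play_rows --motion '[[[0, 0, -0.03], [0, 0, 0]], [[0, 0, -0.13], [0, 0, 0]], [[0, 0, -0.25], [0, 0, 0]], [[0, 0, -0.36], [0, 0, 0]], [[0, 0.02, -0.4], [0, 0, 0]], [[0, 0.13, -0.4], [0, 0, 0]], [[0, 0.25, -0.4], [0, 0, 0]], [[0, 0.37, -0.4], [0, 0, 0]]]'

```text
t: 7.6
eef_pos: [0.5936, 0.1043, 0.1809]
tool_rot: [0.0, 0.895, 0.446, -0.002]
contact_force: [0.6, 0.6, 0.2]
gripper_width: -0.002
```

```bash
python3 strap.py; python3 - <<'E'
from h import *
c=cap('scene'); t=cap('top')
a=cv2.resize(c['pixels'][165:365,220:370],(400,533),interpolation=2);b=cv2.resize(t['pixels'][120:320,190:340],(400,533),interpolation=2)
cv2.imwrite('pics/s7.png',np.hstack([a,b])[:,:,::-1])
E
```

```text
at [   0.4 -164.1  180.9] t 7.6 F clamp [ 0.8 -0.1  0.2] turn [-0.0002  0.0007  0.    ]
30 11 [11.7 35.7 57.8]
50 60 [ 5.65 51.95 58.5 ]
70 83 [-0.5 68.3 57.2]
slope deg -0.3392138046647554
```

View pics/s7.png

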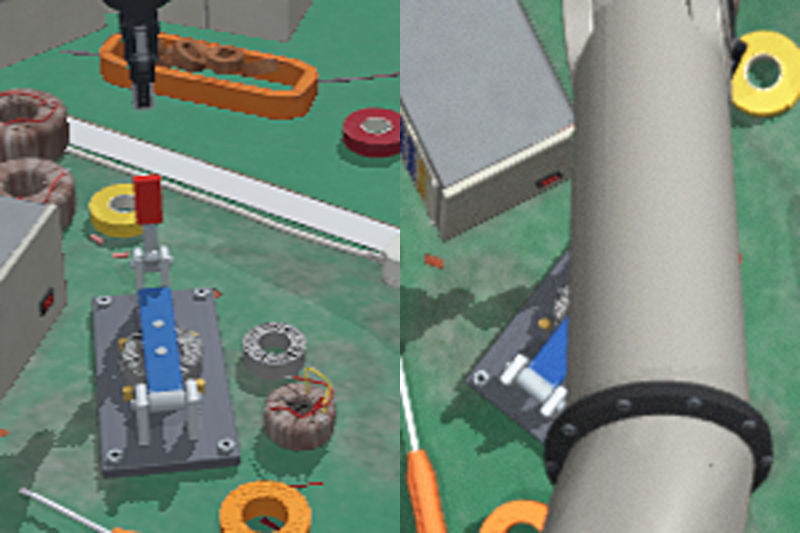

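The strap lies level across the core, running from (140,290) to (160,390) in the scene crop. The lever is still upright at (148,200) and the finger is beyond it. I'll lower the finger behind the lever and begin the push.

Emit:
play_rows --motion '[[[0, 0, 0.1], [0, 0, 0]], [[0, 0, 0.17], [0, 0, 0]], [[0, -0.03, 0.192], [0, 0, 0]], [[0, -0.065, 0.192], [0, 0, 0]], [[0, -0.098, 0.195], [0, 0, 0]], [[0, -0.123, 0.197], [0, 0, 0]], [[0, -0.148, 0.2], [0, 0, 0]], [[0, -0.173, 0.202], [0, 0, 0]]]'

```text
t: 8.55
eef_pos: [0.54, 0.1438, 0.1007]
tool_rot: [0.002, 0.897, 0.442, -0.001]
contact_force: [4.0, -1.1, 0.1]
gripper_width: -0.001
```

```bash
python3 - <<'E'
from h import *
rows([(0,-84,96),(0,-74,91),(0,-66,83),(0,-58,75),(0,-53,66),(0,-50,60),(0,-48,55)])
c=cap('scene')
a=cv2.resize(c['pixels'][165:365,220:370],(450,600),interpolation=2)
cv2.imwrite('pics/s8.png',a[:,:,::-1])
E
```

```text
at [ -0.5 -97.5 100.7] t 8.55 F clamp [ 1.5 -3.9  0.1] turn [ 0.0004  0.0005 -0.0011]
(0, -84, 96) [ 0.001  -0.0339  0.0118]
(0, -74, 91) [ 0.0009 -0.0589  0.0242]
(0, -66, 83) [ 0.0008 -0.079   0.0442]
(0, -58, 75) [ 0.0007 -0.099   0.0641]
(0, -53, 66) [ 0.0007 -0.1116  0.0866]
(0, -50, 60) [ 0.0007 -0.1191  0.1016]
(0, -48, 55) [ 0.0007 -0.1241  0.1141]
```

View pics/s8.png

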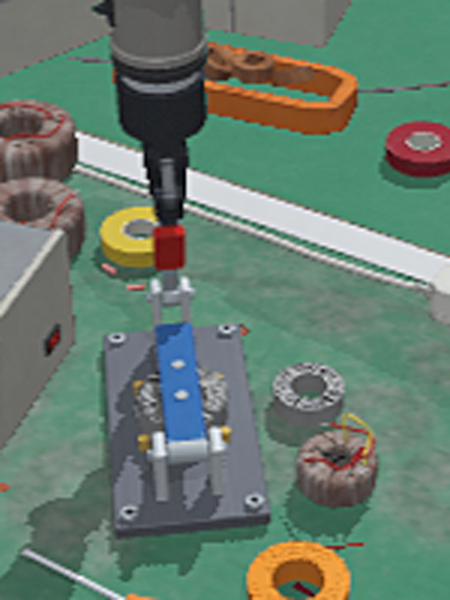

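The lever is tilting, with its red grip at (170,245) and a 4 N reaction. I'll continue along the arc.

Emit:
play_rows --motion '[[[0.001, -0.034, 0.012], [0, 0, 0]], [[0.001, -0.059, 0.024], [0, 0, 0]], [[0.001, -0.079, 0.044], [0, 0, 0]], [[0.001, -0.099, 0.064], [0, 0, 0]], [[0.001, -0.112, 0.087], [0, 0, 0]], [[0.001, -0.119, 0.102], [0, 0, 0]], [[0.001, -0.122, 0.112], [0, 0, 0]], [[0.001, -0.122, 0.112], [0, 0, 0]]]'

```text
t: 9.4
eef_pos: [0.4984, 0.1751, 0.0543]
tool_rot: [0.001, 0.896, 0.443, -0.003]
contact_force: [0.5, -0.4, 0.0]
gripper_width: 0.001
```

```bash
python3 - <<'E'
from h import *
rows([])
c=cap('scene')
a=cv2.resize(c['pixels'][165:365,220:370],(450,600),interpolation=2)
cv2.imwrite('pics/s9.png',a[:,:,::-1])
E
```

```text
at [ -0.6 -45.5  54.3] t 9.4 F clamp [ 0.  -0.6  0. ] turn [-0.0002  0.001  -0.0008]
```

View pics/s9.png

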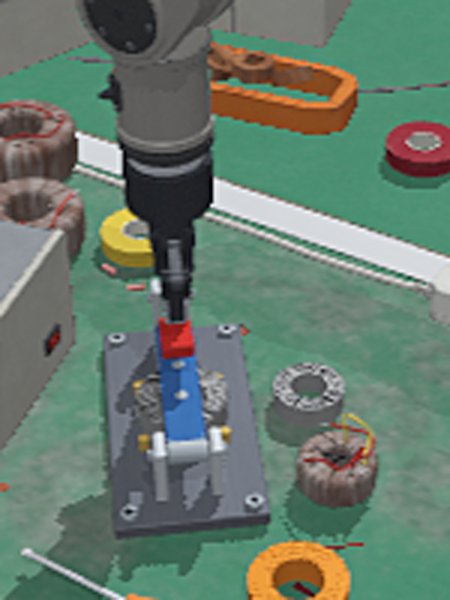

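The lever is nearly down, with the red grip over the strap at (177,338). I'll press on gently until I feel the stop.

Emit:
play_rows --motion '[[[0.001, 0, 0.006], [0, 0, 0]], [[0.001, 0, 0.011], [0, 0, 0]], [[0.001, 0, 0.011], [0, 0, 0]]]'

```text
t: 9.75
eef_pos: [0.4985, 0.175, 0.0527]
tool_rot: [-0.0, 0.897, 0.443, -0.004]
contact_force: [-9.6, -2.9, 31.4]
gripper_width: 0.002
```

31 N at a fingertip height of about 90 mm means it is on the stop. I'll lift off and look.

Emit:
play_rows --motion '[[[0, 0, -0.03], [0, 0, 0]], [[0, 0, -0.12], [0, 0, 0]], [[0, 0, -0.24], [0, 0, 0]], [[0, 0.1, -0.34], [0, 0, 0]], [[0, 0.22, -0.36], [0, 0, 0]], [[0, 0.34, -0.36], [0, 0, 0]], [[0, 0.4, -0.36], [0, 0, 0]], [[0, 0.4, -0.36], [0, 0, 0]]]'

```text
t: 10.55
eef_pos: [0.6284, 0.0735, 0.1959]
tool_rot: [0.001, 0.898, 0.44, -0.004]
contact_force: [-0.8, -0.8, 0.2]
gripper_width: -0.001
```

```bash
python3 - <<'E'
from h import *
rows([])
for n in('scene','top'):
    c=cap(n);W=pts(c);p=c['pixels'].astype(int);R,G,B=p[...,0],p[...,1],p[...,2]
    for nm,m in(('blue',(B>R+50)&(B>G+30)),('red',(R>150)&(G<70)&(B<70))):
        L=np.array([toclamp(w) for w in W[m&(W[...,2]>.03)&(W[...,2]<.3)]]+[[999]*3])
        L=L[(abs(L[:,0])<20)&(abs(L[:,1])<130)]
        if len(L)>15:
            L=L[L[:,2]>(50 if nm=='blue' else 75)]; k=np.polyfit(L[:,1],L[:,2],1)[0]
            print(n,nm,len(L),np.percentile(L,[2,50,98],axis=0).round(0).tolist(),'slope',np.degrees(np.arctan(k)).round(1))
    if n=='scene': cv2.imwrite('pics/s10.png',cv2.resize(c['pixels'][165:365,220:370],(450,600),interpolation=2)[:,:,::-1])
E
```

```text
at [  -3.2 -210.4  195.9] t 10.55 F clamp [-1.2  0.2  0.2] turn [-0.0002  0.0012 -0.0019]
scene blue 342 [[-14.0, -48.0, 55.0], [3.0, 24.0, 59.0], [18.0, 71.0, 63.0]] slope 0.1
scene red 100 [[-11.0, -52.0, 86.0], [2.0, -24.0, 93.0], [14.0, -3.0, 99.0]] slope 9.2
top blue 298 [[-12.0, 6.0, 53.0], [5.0, 47.0, 58.0], [17.0, 75.0, 63.0]] slope -0.5
```

View pics/s10.png

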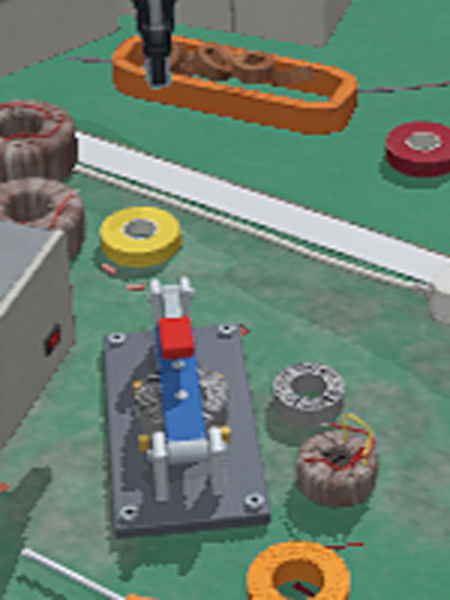

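The strap is level (0.1°) and the lever slopes about 9°, against 8° at its stop. The core is in its nest, the bystanders in this view are where they were, and the gripper is in free air. Handing in.

```bash
python3 -c "
from station import bot
print(bot.hand_in())"
```

```text
the job is handed in; nothing more can be done
None
```

I pushed the blue strap fully down with the back of the shut fingers, then pushed the cam lever down onto it, and handed the job in at about 10.6 s of robot time. The hand-in gives no verdict, so the result is not confirmed beyond my own checks.

**Last checks:**
- **Strap:** level within about 0.5° in both camera views, with its top at 58–59 mm. It met its stop with a firm 42 N under the finger.
- **Lever:** sloping about 9° in the scene camera, against the 8° at its stop. It met its stop with 31 N. The top camera had no view of it, because the arm was in the way.
- **Core and bystanders:** the core looks seated, and the bystanders in the last picture (small core, small toroid, yellow and red tape) look unmoved. I judged these by eye and did not measure them. The blue cup and cutter, and most of the screwdriver, were outside that last picture.
- **Robot:** in free air, with no contact force beyond sensor noise.

**What disagreed:** the fingertip was really about 37 mm above the reported TCP position. The first push therefore left the strap about 16° short of down. I saw this in the depth images, corrected for it and pressed the strap fully down before touching the lever.

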